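# Load the tilted drilling jig and lay its clamp bar

### The arm

A 6-joint arm with a two-finger parallel gripper is mounted at the origin on the work surface. World frame = base frame: x ahead of the robot, y to its left, z up, the work surface at z = 0. Lengths are in m, angles in rad, forces in N, time in s.
With the tool pointing down it reaches from about 0.35 to 0.775 m from the base axis. Payload 7.3 kg.
Tool frame: the origin (TCP) lies between the finger pads; the fingertips stand 14 mm ahead of it and the grasp point (between the pads) lies 5 mm behind it; z points along the fingers, y is the line along which they close (so a half turn about z gives the same grasp; the last joint's range is limited). The gripper opens to 92 mm and grips with 3 to 60 N. Pads are 19 mm wide; open, the fingers measure 130 mm over their backs; the gripper's body (75 mm by 190 mm) begins 47 mm behind the grasp point.
Start: joints at [-1.306, 0.342, 1.524, -0, 1.275, -0.146], TCP at [0.21, -0.481, 0.241] pointing down, gripper open.
Joint ranges: [-2.53, 2.53], [-0.77, 2.02], [0.04, 2.7], [-1, 4.14], [0.28, 2.66], [-3.11, 3.11]. Speed limits (rad/s): [2.57, 2.57, 3.14, 3.14, 3.14, 3.14].

### API

Orientations are given as [roll, pitch, yaw] about the fixed x, y, z axes, in that order (R = Rz(yaw) Ry(pitch) Rx(roll)).
In Python, from cell import robot, eyes gives the robot as it stands. The module is installed in compiled form; this text tells all that it offers.
- The arm moves only by the shell command python3 -m handwheel 'ROWS' [FORCE]. ROWS is JSON, one flat list of numbers, 5 for each row, row after row: the shift along the world's x, y, z in mm, then the turn about the world's z in rad, then the opening, from 0 (shut) to 1 (fully open). In form: [x, y, z, spin, jaw, x, y, z, spin, jaw, ...]. A call has 1 to 8 rows; each row shifts and turns the commanded pose from where the row before left it; what a row does not reach is not made up. A row lasts 1/10 s, in which the tool goes at most 50 mm and 8.59 degrees, less where a joint would pass 70% of its speed; a pose out of reach is approached as far as the arm can. A call with a gripper value outside its range is refused whole. The fingers move at their own pace and stop on an object; FORCE is the grip in N (left out, the last holds). Time passes only in rows, so rows that do not move let the fingers close. It gives the time, the measured TCP pose, the force, the opening and the grip force at its end, in the units of the state.
- robot.observe(): the state, without advancing time (a new reading comes with each control period).
- eyes.read_camera(name): name is "side" or "top"; returns (picture, depth): 420x560x3 uint8, blue, green, red; 420x560 float32, m along the optical axis (not along the pixel's ray), 0 where there is no reading.
- eyes.calibration(name): a dict with "fx", "fy", "cx", "cy" (pixels), "world_to_cam" (4x4, takes a point from world to camera coordinates). Camera axes: x right, y down, z forward; pixel columns grow to the right and rows downward; lengths in m; the calibration is good to about 2 mm. A picture is of the moment at which its call begins. calibration takes no time and is no camera call.
- robot.hand_in(): hands the job in; it is judged then, once.
The state is a dict: "time": time; "qpos": joint angles; "qvel": joint speeds; "joint_efforts": joint torques, N m; "tool_pos": TCP position; "tool_rot": TCP orientation; "contact_force": force on the tool from outside, world axes, zero at the start; "torque": the same for the moment, N m; "opening": finger opening in m; "grip_force": force on a finger pad.
Only numpy, scipy, OpenCV 4.12 (cv2) and the standard library are available. Lean on these libraries where they do the work, as an engineer would, in place of code of your own. Each camera call takes 0.05 s, during which the arm holds its last target. There are 200 camera calls.

### The job

Get the junction box ready for angled drilling: seat it, lid up, flat on the jig's sloping bed between the four steel pegs. Then lay the steel clamp bar, wooden grip up, across the two side supports over the box so that it rests fully down in both notches and sticks out about equally at both sides. Set both down gently instead of dropping them, and leave the spray can, wrench and parts bin where they are.

Things in the scene. Friction and masses are not known exactly. Their poses are not given: they have to be found in the camera images.
- jig: Fixed wooden drilling jig on the bench, base plate 150 mm (x) x 200 mm (y) x 14 mm; origin at the centre of its underside on the bench, z up. Its low edge is at its -x side (towards the robot), its high edge at +x.
- jig_bed: Plywood bed of the jig, 130 (x) x 190 (y) mm, tilted 25 degrees. Origin: centre of its top face, 65 mm above the bench. x up the slope, y level to the left, z square to the bed. Four steel pegs (10 mm thick, 23 mm high, tapered tops) at x = +-19.5, y = +-54 mm; the box body fits between the pairs (4 mm spare each end), each spigot between the two pegs of a pair (3.5 mm spare each side).
- notch_left (a point): Centre of the notch floor of the left wooden side support, at x 0, y +85, z +46 mm in the bed's frame, axes as the bed's. The support is 20 mm thick (y) and 73 mm long (x); the notch is 37 mm wide (x), its lips rise 14 mm above its floor.
- notch_right (a point): The same on the right side support, at x 0, y -85, z +46 mm in the bed's frame.
- junction_box: Grey cast-metal junction box with lid, body 50 mm (x) x 90 mm (y) x 36 mm high, and a dark round conduit spigot (22 mm diameter, 18 mm long, axis 18 mm above the underside) in the middle of each y end, 126 mm over all. Same from both ends. Origin at the centre of its underside, z up through the lid. Starts lid up on the bench; about 0.32 kg.
- clamp_bar: Clamp bar: flat steel 30 mm (x) x 200 mm (y) x 12 mm thick, with a dark wooden grip 20 mm (x) x 70 mm (y) x 34 mm high in the middle of its top (grip top 46 mm above the underside). Same from both ends. Origin at the centre of the steel's underside, z up through the grip. Starts grip up on the bench; about 0.45 kg.
- spray_can: Bystander: standing spray can, 66 mm diameter, 190 mm high; origin at the centre of its foot.
- wrench: Bystander: steel wrench lying on the bench, 180 mm long along its x; origin on the bench under its middle.
- parts_bin: Bystander: grey open plastic bin 100 x 150 x 60 mm; origin at the centre of its underside.
Not all that is in view belongs to the job. Several things have the shape of the clamp_bar; the one meant has the colours described above. Of the things that look like the junction_box, take the one that is farthest from the robot's base at the start.

How it is judged:
On the way, in this order (a step that is already met when the one before it is completed fails the run):
1. the junction box is seated flat on the bed between the pegs and let go, before the bar is laid (x of junction_box in the frame of jig_bed between -0.007 and 0.007 m and y of junction_box in the frame of jig_bed between -0.007 and 0.007 m and z of junction_box in the frame of jig_bed between -0.003 and 0.004 m and angle between the z axis of junction_box and the z axis of jig_bed, either way round below 0.07 rad and angle between the y axis of junction_box and the y axis of jig_bed, either way round below 0.12 rad and contact force between the fingers and junction_box below 0.01 N), for 0.2 s.
2. the clamp bar lies in the notches of both supports (x of clamp_bar in the frame of jig_bed between -0.007 and 0.007 m and y of clamp_bar in the frame of jig_bed between -0.014 and 0.014 m and z of clamp_bar in the frame of jig_bed between 0.043 and 0.05 m and angle between the z axis of clamp_bar and the z axis of jig_bed, either way round below 0.07 rad and angle between the y axis of clamp_bar and the y axis of jig_bed, either way round below 0.07 rad), for 0.2 s.
At the end, for the whole second after the job is handed in: Box lid up between the pegs: within 7 mm of the bed centre in x and y, under 4 mm off the bed, within 4 deg of flat, 7 deg of square. Bar grip up in both notches: underside 43 to 50 mm over the bed, 4 deg of flat and square, within 7 mm in x, 14 mm in y. Both at rest (all of step 2 and x of junction_box in the frame of jig_bed between -0.007 and 0.007 m and y of junction_box in the frame of jig_bed between -0.007 and 0.007 m and z of junction_box in the frame of jig_bed between -0.003 and 0.004 m and angle between the z axis of junction_box and the z axis of jig_bed, either way round below 0.07 rad and angle between the y axis of junction_box and the y axis of jig_bed, either way round below 0.12 rad and linear speed of each of junction_box, clamp_bar below 0.02 m/s and angular speed of each of junction_box, clamp_bar below 0.1 rad/s); the robot touches nothing.
It fails at once if the junction box is dropped or thrown: faster than 0.5 m/s while the fingers do not touch it (linear speed of junction_box above 0.5 m/s and contact force between the fingers and junction_box below 0.01 N).
It fails at once if the clamp bar is dropped or thrown: faster than 0.5 m/s while the fingers do not touch it (linear speed of clamp_bar above 0.5 m/s and contact force between the fingers and clamp_bar below 0.01 N).
It fails at once if the spray can is pushed more than 30 mm away or tipped (distance of spray_can from where it was at the start of the episode above 0.03 m or angle between spray_can's own z axis and vertical above 0.35 rad).
It fails at once if the wrench is pushed more than 30 mm away or tipped (distance of wrench from where it was at the start of the episode above 0.03 m or angle between wrench's own z axis and vertical above 0.35 rad).
It fails at once if the open parts bin is pushed more than 30 mm away or tipped (distance of parts_bin from where it was at the start of the episode above 0.03 m or angle between parts_bin's own z axis and vertical above 0.35 rad).
It also fails if it takes over 72 s, if anything falls off the work surface, if the arm or the gripper's body presses on something with over 40 N, if the wrist force passes 120 N, or if a joint passes its speed limit or range.

## Working session

There is one attempt and no reset: what is moved stays moved. The work goes in short steps, Python scripts to look and compute and a shell command to move; the robot and the scene stay as the last step left them, time stands still between calls to the robot, and variables do not carry over. Pictures are saved under pics/ and viewed, at most 12 in all, crops included, and the job is handed in when it is done.

```bash
mkdir -p pics; cat > h.py <<'E'
import numpy as np, cv2
from cell import robot, eyes
def grab(n):
    im,d=eyes.read_camera(n); c=eyes.calibration(n); return im,d,c
def cloud(d,c):
    v,u=np.mgrid[0:d.shape[0],0:d.shape[1]]
    P=np.stack([(u-c['cx'])/c['fx']*d,(v-c['cy'])/c['fy']*d,d,np.ones_like(d)],-1)
    return (P@np.linalg.inv(np.array(c['world_to_cam'])).T)[...,:3]
E
python3 - <<'E'
from h import *
for n in('top','side'):
    im,d,c=grab(n); cv2.imwrite(f'pics/{n}0.png',im); np.savez(f'{n}0.npz',im=im,d=d,P=cloud(d,c))
    print(n,np.linalg.inv(np.array(c['world_to_cam'])).round(3).tolist(),c['fx'],(d>0).mean())
s=robot.observe();print(s['tool_pos'],s['tool_rot'],s['opening'])
E
```

```text
top [[0.004, -0.996, 0.09, 0.52], [-1.0, -0.005, -0.004, -0.039], [0.005, -0.09, -0.996, 1.154], [0.0, 0.0, 0.0, 1.0]] 415.72659772633097 0.9962202380952381
side [[0.992, -0.082, 0.091, 0.509], [-0.122, -0.753, 0.647, -0.707], [0.015, -0.653, -0.757, 0.888], [0.0, 0.0, 0.0, 1.0]] 418.2744432292657 0.9960246598639456
[ 0.20957325 -0.48101353  0.24012228] [-3.14026358e+00 -1.90154803e-04  4.10778112e-01] 0.09149627840316873
```

View pics/top0.png

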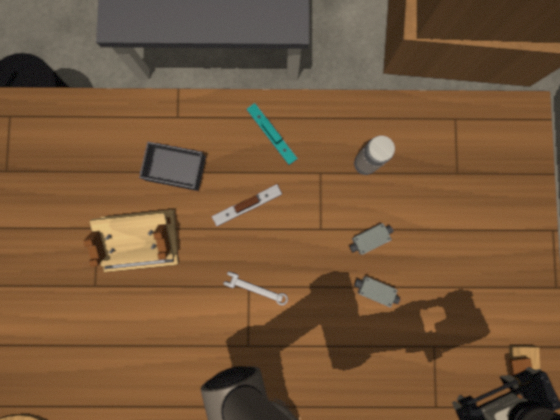

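View pics/side0.png

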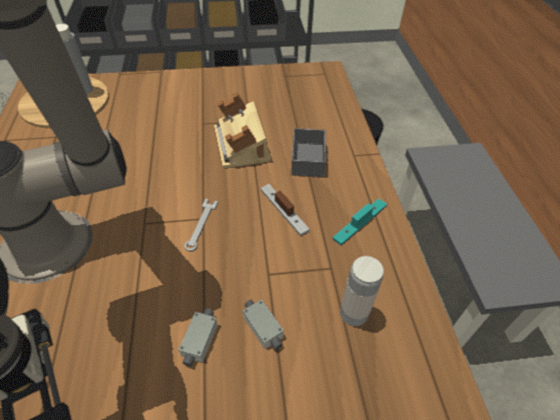

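The top view shows the jig at (133,241), bin at (173,166), steel bar with brown grip at (247,205), teal decoy bar at (272,134), wrench at (257,290) and can at (378,152). The boxes are at (371,239), which is the farther one, and (377,291). The side view agrees. I'll measure from the depth images.

```bash
python3 - <<'E'
from h import *
def rect(P,name,z=None):
    r=cv2.minAreaRect((P[:,:2]*1000).astype(np.float32)); b=cv2.boxPoints(r)
    e=b[1]-b[0] if np.linalg.norm(b[1]-b[0])>np.linalg.norm(b[2]-b[1]) else b[2]-b[1]
    print(name,'n',len(P),'c',np.round(r[0],1),'size',np.round(r[1],1),'long-axis yaw',round(np.arctan2(e[1],e[0]),3),'med',(np.median(P,0)*1000).round(1))
for n,rois in (('top',dict(box=(330,210,410,262),box2=(340,265,415,315),bar=(200,175,295,235),jig=(75,195,190,285))),
               ('side',dict(box=(235,290,295,355),box2=(165,300,230,375),bar=(250,175,320,240),jig=(205,90,280,175)))):
    D=np.load(n+'0.npz');P=D['P'];im=D['im']
    bench=P[250:330,150:330] if n=='top' else P[250:300,200:330]
    print(n,'bench z',np.median(bench[...,2])*1000)
    for k,(a,b,c,d) in rois.items():
        Q=P[b:d,a:c].reshape(-1,3);I=im[b:d,a:c].reshape(-1,3).astype(int)
        if 'box' in k: rect(Q[(Q[:,2]>.031)&(Q[:,2]<.045)],k+' lid'); rect(Q[(Q[:,2]>.015)&(Q[:,2]<.05)],k+' all')
        if k=='bar': rect(Q[(Q[:,2]>.007)&(Q[:,2]<.018)],'bar steel');rect(Q[(Q[:,2]>.038)&(Q[:,2]<.055)],'bar grip')
        if k=='jig':
            rect(Q[(Q[:,2]>.006)&(Q[:,2]<.2)],'jig all')
            # RANSAC plane for bed
            J=Q[(Q[:,2]>.03)&(Q[:,2]<.11)];rng=np.random.default_rng(0);best=None
            for _ in range(500):
                p=J[rng.choice(len(J),3,False)];m=np.cross(p[1]-p[0],p[2]-p[0])
                if np.linalg.norm(m)<1e-6: continue
                m/=np.linalg.norm(m);m*=np.sign(m[2])
                if m[2]>.96 or m[2]<.85: continue
                s=abs((J-p[0])@m)<.002
                if best is None or s.sum()>best.sum():best=s
            for _ in range(3):
                c0=J[best].mean(0);m=np.linalg.svd(J[best]-c0,full_matrices=False)[2][2];m*=np.sign(m[2]);best=abs((J-c0)@m)<.0025
            yaw=np.arctan2(-m[1],-m[0]);print('bed n',m.round(3),'tilt',np.degrees(np.arccos(m[2])).round(2),'upslope yaw',yaw.round(4),best.sum())
            # bed frame by in-plane extents
            bz=m;by=np.cross(bz,[np.cos(yaw),np.sin(yaw),0]);by/=np.linalg.norm(by);bx=np.cross(by,bz);R=np.c_[bx,by,bz]
            L=(Q-c0)@R*1000
            F=L[(abs(L[:,2])<2.5)];print(' bed ext',np.percentile(F,[.5,99.5],0).round(1).tolist())
            G=L[(L[:,2]>30)&(L[:,2]<70)]
            for s in(1,-1):
                g=G[G[:,1]*s>40]; print(' support',s,len(g),np.percentile(g,[2,98],0).round(1).tolist() if len(g)>5 else '')
            ctr=c0+m*0+bx*np.mean(np.percentile(F[:,0],[.5,99.5]))/1000+by*np.mean(np.percentile(F[:,1],[.5,99.5]))/1000
            print(' c0',(c0*1000).round(1),'ctr',(ctr*1000).round(1))
E
```

```text
top bench z 0.8590360944443765
box lid n 633 c [ 534.7 -286.2] size [ 50.3 118.9] long-axis yaw -1.108 med [ 535.  -287.2   36. ]
box all n 760 c [ 536.1 -288.9] size [ 50.4 126.6] long-axis yaw -1.105 med [ 534.9 -286.3   35.5]
box2 lid n 647 c [ 395.7 -300.9] size [118.9  49.8] long-axis yaw 1.179 med [ 394.9 -302.1   36.3]
box2 all n 773 c [ 395.1 -302.2] size [126.5  49.8] long-axis yaw 1.179 med [ 396.9 -299.9   35.8]
bar steel n 577 c [654.1  54.7] size [166.8 220.9] long-axis yaw -1.333 med [621.   49.2  12.1]
bar grip n 199 c [628.1  51.2] size [20.4 69.5] long-axis yaw -1.112 med [627.   51.8  46.2]
jig all n 4769 c [530.9 367.4] size [243.9 307.6] long-axis yaw -1.553 med [526.4 344.   70.5]
bed n [-0.418 -0.046  0.907] tilt 24.85 upslope yaw 0.109 2186
 bed ext [[-69.5, -99.8, -2.4], [59.7, 86.2, 2.4]]
 support 1 361 [[-39.8, 68.9, 31.6], [31.4, 89.2, 62.1]]
 support -1 318 [[-39.8, -100.7, 31.5], [31.4, -81.0, 61.7]]
 c0 [533.7 350.7  68.3] ctr [530.  343.5  66.2]
side bench z -0.19123149776911763
box lid n 907 c [ 538.3 -300.8] size [ 51.2 106. ] long-axis yaw -1.105 med
[... 185 characters left out ...]
aw 1.178 med [ 394.4 -311.1   35.9]
box2 all n 1262 c [ 394.3 -308.4] size [126.5  51.3] long-axis yaw 1.173 med [ 394.5 -315.2   35.4]
bar steel n 455 c [625.9  45.3] size [ 32.6 203.3] long-axis yaw -1.111 med [637.4  12.2  11.4]
bar grip n 168 c [626.6  43.5] size [22.1 71.1] long-axis yaw -1.095 med [625.9  42.3  45. ]
jig all n 2843 c [527.4 337. ] size [150.  201.5] long-axis yaw -1.461 med [524.5 299.2  67.5]
bed n [-0.42  -0.043  0.907] tilt 24.96 upslope yaw 0.1031 918
 bed ext [[-69.7, -100.4, -2.4], [59.5, 89.1, 2.5]]
 support 1 231 [[-40.5, 68.0, 30.8], [30.7, 91.5, 61.8]]
 support -1 273 [[-40.4, -101.0, 31.2], [31.3, -79.6, 61.7]]
 c0 [531.9 343.7  66.1] ctr [527.8 337.6  64. ]
```

The two views differ by about 6 mm in y, so I'll hover over the box and use the fingers as the reference.

```bash
python3 -m handwheel '[30,17,0,0.148,1,30,17,0,0.148,1,30,17,0,0.148,1,30,17,0,0.148,1,30,17,0,0.148,1,30,17,0,0.148,1,30,17,0,0.148,1,30,17,0,0.148,1]' 30
python3 -m handwheel '[30,17,-20,0.148,1,30,17,-40,0.148,1,26,16,-40,0.146,1,0,0,-10,0,1,0,0,0,0,1,0,0,0,0,1]'
python3 - <<'E'
from h import *
for n in('top','side'):
    im,d,c=grab(n); cv2.imwrite(f'pics/{n}1.png',im); np.savez(f'{n}1.npz',im=im,d=d,P=cloud(d,c))
    T=np.array(c['world_to_cam'])
    s=robot.observe()
    for p in [s['tool_pos'],s['tool_pos']-[0,0,.0]+[0,0,-.014]]:
        q=T@np.r_[p,1];print(n,p.round(4),(c['fx']*q[0]/q[2]+c['cx']).round(1),(c['fy']*q[1]/q[2]+c['cy']).round(1))
a=cv2.imread('pics/top1.png')[170:310,280:467];b=cv2.imread('pics/side1.png')[240:380,180:367]
cv2.imwrite('pics/c1.png',np.vstack([cv2.resize(a,None,fx=2.1,fy=2.1),cv2.resize(b,None,fx=2.1,fy=2.1)]))
E
```

```text
time: 0.9
tool_pos: [0.4507, -0.3443, 0.2403]
tool_rot: [-3.141, -0.001, 1.601]
contact_force: [-0.5, -0.6, -0.7]
opening: 0.092
grip_force: 0.0
time: 1.5
tool_pos: [0.5337, -0.2973, 0.1341]
tool_rot: [3.141, 0.001, 2.035]
contact_force: [0.6, -0.7, 0.9]
opening: 0.0916
grip_force: 0.0
top [ 0.5339 -0.2976  0.1349] 384.5 238.9
top [ 0.5339 -0.2976  0.1209] 383.0 239.0
side [ 0.534  -0.2977  0.1351] 260.8 299.2
side [ 0.534  -0.2977  0.1211] 260.9 302.5
```

View pics/c1.png

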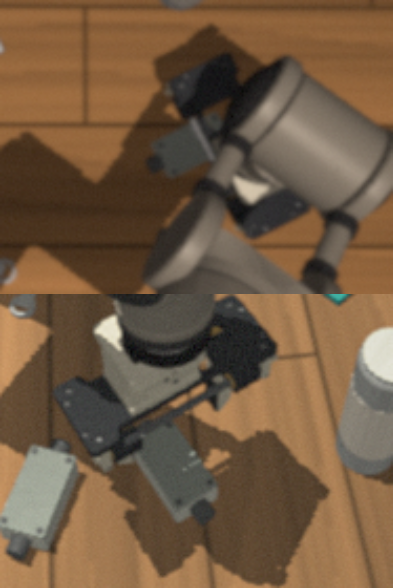

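The crop shows the fingers straddling the box: tips near side pixels (228,319) and (281,283). In the top view the arm hides most of the gripper. I'll check the finger points against the TCP in the side cloud.

```bash
python3 - <<'E'
from h import *
t=np.array([.5339,-.2976,.135]);yaw=2.035
cl=np.array([-np.sin(yaw),np.cos(yaw)]);w=np.array([np.cos(yaw),np.sin(yaw)])
for n in('side','top'):
    P=np.load(n+'1.npz')['P'].reshape(-1,3);e=(P-t)*1000
    L=np.c_[e[:,:2]@cl,e[:,:2]@w,e[:,2]]
    for a,b in((-25,-8),(-8,5),(5,20),(20,34)):
        for s in(1,-1):
            g=L[(L[:,2]>a)&(L[:,2]<b)&(abs(L[:,1])<40)&(s*L[:,0]>25)&(s*L[:,0]<90)]
            if len(g)>3: print(n,(a,b),s,len(g),np.percentile(g,[3,97],0).round(1).tolist())
print(cl,w)
E
```

```text
side (-25, -8) 1 6 [[48.2, -12.1, -14.3], [55.2, -10.3, -8.2]]
side (-25, -8) -1 10 [[-48.3, -12.2, -13.8], [-43.5, 2.0, -8.3]]
side (-8, 5) 1 14 [[51.3, -12.9, -6.9], [63.1, -11.3, 2.0]]
side (-8, 5) -1 29 [[-59.0, -12.6, -6.5], [-43.4, 0.5, 4.3]]
side (5, 20) -1 37 [[-60.2, -12.9, 6.0], [-43.3, 7.1, 17.9]]
side (20, 34) -1 15 [[-52.8, -12.6, 20.2], [-43.4, 2.8, 33.2]]
[-0.89417837 -0.44771089] [-0.44771089  0.89417837]
```

The side view reads about (-1,-3.5) mm off and the top about +3 mm in y, so their mean is right. Box is at (536,-292).

```bash
python3 -m handwheel '[1,3,-40,0,1,1,2.5,-40,0,1,0,0,-20,0,1,0,0,-9,0,1,0,0,0,0,1,0,0,0,0,0.4,0,0,0,0,0.4,0,0,0,0,0.4]' 25
python3 -m handwheel '[0,0,0,0,0.4,0,0,0,0,0.4,0,0,0,0,0.4]'
```

```text
time: 2.4
tool_pos: [0.5366, -0.2914, 0.0256]
tool_rot: [3.14, 0.002, 2.037]
contact_force: [-0.1, 1.0, -0.3]
opening: 0.0727
grip_force: 0.0
time: 2.7
tool_pos: [0.5359, -0.2909, 0.0243]
tool_rot: [3.142, 0.0, 2.037]
contact_force: [-0.5, -0.3, 1.5]
opening: 0.0498
grip_force: 25.0
```

```bash
python3 -m handwheel '[0,0,20,0,0.4,0,0,40,0,0.4,0,30,40,-0.03,0.4,-1,40,36,-0.03,0.4,-1,45,20,-0.03,0.4,-1,45,0,-0.03,0.4,-1,45,0,-0.03,0.4,-2,45,0,-0.03,0.4]' 25
python3 -m handwheel '[-2,45,0,-0.03,0.4,-2,45,0,-0.03,0.4,-2,45,0,-0.03,0.4,-2,45,0,-0.03,0.4,-2,45,0,-0.03,0.4,-1,45,0,-0.03,0.4,0,45,0,0,0.4,0,40,0,0,0.4]' 25
python3 -m handwheel '[0,38,0,0,0.4,0,20,0,0,0.4,0,11,0,0,0.4,0,0,0,0,0.4,0,0,0,0,0.4]' 25
python3 - <<'E'
from h import *
im,d,c=grab('side'); cv2.imwrite('pics/side2.png',cv2.resize(im[60:200,150:336],None,fx=4,fy=4)); np.savez('side2.npz',im=im,d=d,P=cloud(d,c))
print(robot.observe()['tool_pos'])
P=cloud(d,c).reshape(-1,3);P[:,:2]+=[.001,.0035]
Q=P[(abs(P[:,0]-.52)<.1)&(abs(P[:,1]-.34)<.09)&(P[:,2]>.125)&(P[:,2]<.25)]
yaw=.106;L=(Q-[.5293,.3408,0])@np.array([[np.cos(yaw),-np.sin(yaw),0],[np.sin(yaw),np.cos(yaw),0],[0,0,1]])*1000
for z in range(125,230,8):
    g=L[(L[:,2]>z)&(L[:,2]<z+8)]
    if len(g)>5: print(z,len(g),np.percentile(g,[2,98],0)[:,:2].round(1).tolist())
E
```

```text
time: 3.5
tool_pos: [0.5293, -0.0418, 0.1772]
tool_rot: [-3.141, -0.001, 1.855]
contact_force: [0.2, 0.6, -4.3]
opening: 0.0498
grip_force: 25.0
time: 4.3
tool_pos: [0.518, 0.3134, 0.1768]
tool_rot: [-3.14, 0.0, 1.678]
contact_force: [1.2, -0.3, -4.1]
opening: 0.0496
grip_force: 25.0
time: 4.8
tool_pos: [0.5189, 0.3792, 0.1771]
tool_rot: [-3.141, 0.001, 1.676]
contact_force: [-0.8, -0.3, -3.8]
opening: 0.05
grip_force: 25.0
[0.51912178 0.37893594 0.177303  ]
125 28 [[-7.8, -92.0], [10.1, -73.3]]
149 19 [[-32.7, -6.1], [14.5, 23.8]]
157 30 [[-34.7, -24.7], [18.5, 32.8]]
165 58 [[-40.5, -27.1], [28.3, 32.3]]
173 91 [[-48.4, -25.9], [30.1, 36.2]]
181 321 [[-39.5, -7.8], [24.5, 81.5]]
189 61 [[-50.1, -4.2], [31.7, 74.4]]
197 33 [[-47.6, 28.0], [34.7, 39.0]]
205 35 [[-51.1, 26.4], [36.5, 47.1]]
213 15 [[-50.1, 26.3], [32.3, 34.2]]
229 54 [[-94.3, 2.1], [78.4, 45.2]]
```

View pics/side2.png

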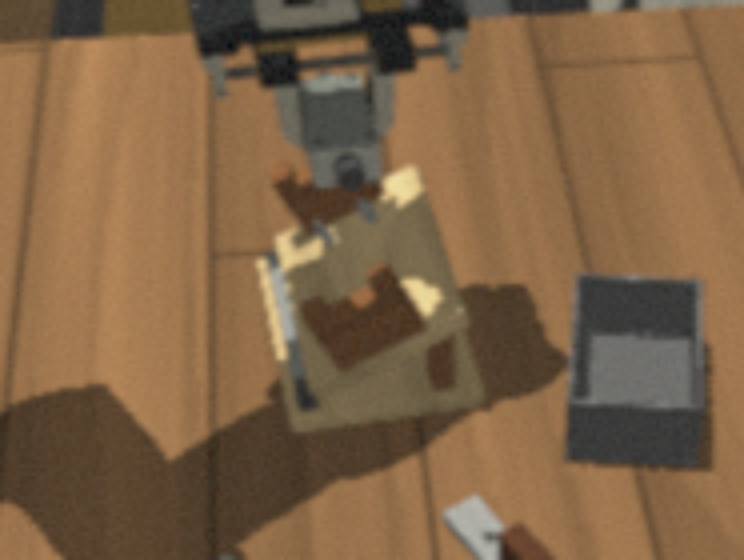

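The box is held level and square, at about (340,110) in the crop, but 38 mm past the jig in y because I summed the rows wrong. I'll bring it back and lower it.

```bash
python3 -m handwheel '[0,-20,0,0,0.4,0,-17.5,0,0,0.4,0,0,-20,0,0.4,0,0,-25,0,0.4,0,0,-18,0,0.4,0,0,0,0,0.4,0,0,0,0,0.4]' 25
python3 - <<'E'
from h import *
im,d,c=grab('side'); cv2.imwrite('pics/side3.png',cv2.resize(im[60:200,150:336],None,fx=4,fy=4))
print(robot.observe()['contact_force'],robot.observe()['tool_pos'])
E
```

```text
time: 5.55
tool_pos: [0.5194, 0.342, 0.1151]
tool_rot: [3.141, 0.0, 1.676]
contact_force: [0.8, 0.2, -2.9]
opening: 0.0496
grip_force: 25.0
[ 0.26140722  0.74572833 -3.2501491 ] [0.5198328  0.34243723 0.1158639 ]
```

View pics/side3.png

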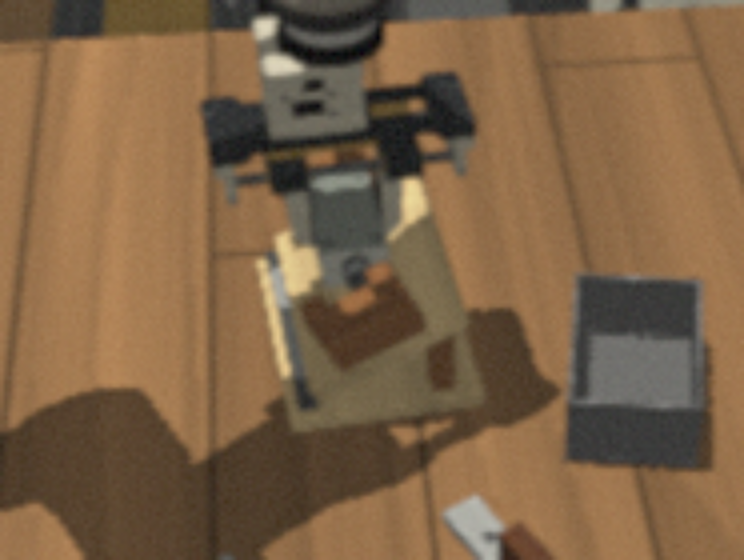

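The box hangs above the bed between the supports, with the near spigot at crop (355,270). Next I'll lower it to contact.

```bash
python3 -m handwheel '[-0.5,-1,-8,0,0.4,0,0,-6,0,0.4,0,0,0,0,0.4,0,0,-2,0,0.4,0,0,0,0,0.4]' 25
python3 -m handwheel '[0,0,-2,0,0.4,0,0,0,0,0.4]'
python3 -m handwheel '[0,0,-2,0,0.4,0,0,0,0,0.4]'
```

```text
time: 6.1
tool_pos: [0.5184, 0.3419, 0.0984]
tool_rot: [-3.142, 0.0, 1.677]
contact_force: [0.1, 0.6, -4.1]
opening: 0.0497
grip_force: 25.0
time: 6.3
tool_pos: [0.5184, 0.3418, 0.0964]
tool_rot: [-3.141, 0.0, 1.677]
contact_force: [-0.3, -0.3, -4.1]
opening: 0.0498
grip_force: 25.0
time: 6.5
tool_pos: [0.5187, 0.342, 0.0956]
tool_rot: [3.14, -0.0, 1.677]
contact_force: [-2.8, -1.1, 2.8]
opening: 0.05
grip_force: 25.0
```

Contact came where I predicted. Now I'll open gradually so the box tips down between the pads.

```bash
python3 -m handwheel '[0,0,0,0,0.55,0.5,0,0.5,0,0.56,0.5,0,0.5,0,0.57,0.5,0,0.5,0,0.58,0.5,0,0.5,0,0.59,0.5,0,0.5,0,0.6,0.5,0,0.5,0,0.61,0.5,0,0.5,0,0.62]' 4
python3 -m handwheel '[0,0,0.5,0,0.63,0,0,0.5,0,0.64,0,0,0.5,0,0.65,0,0,0.5,0,0.66,0,0,0.5,0,0.67,0,0,0.5,0,0.68,0,0,0.5,0,0.69,0,0,0.5,0,0.7]' 4
python3 - <<'E'
from h import *
im,d,c=grab('side'); cv2.imwrite('pics/side4.png',cv2.resize(im[60:200,150:336],None,fx=4,fy=4))
print(robot.observe()['contact_force'],robot.observe()['tool_pos'])
E
```

```text
time: 7.3
tool_pos: [0.522, 0.3418, 0.0981]
tool_rot: [3.142, 0.0, 1.677]
contact_force: [-1.5, -0.2, -0.1]
opening: 0.0564
grip_force: 0.7
time: 8.1
tool_pos: [0.5219, 0.3418, 0.1021]
tool_rot: [-3.142, 0.0, 1.677]
contact_force: [-1.1, 0.2, -1.1]
opening: 0.0639
grip_force: 0.7
[-1.84854823 -0.0164468  -1.2098606 ] [0.52200333 0.34183406 0.1021908 ]
```

View pics/side4.png

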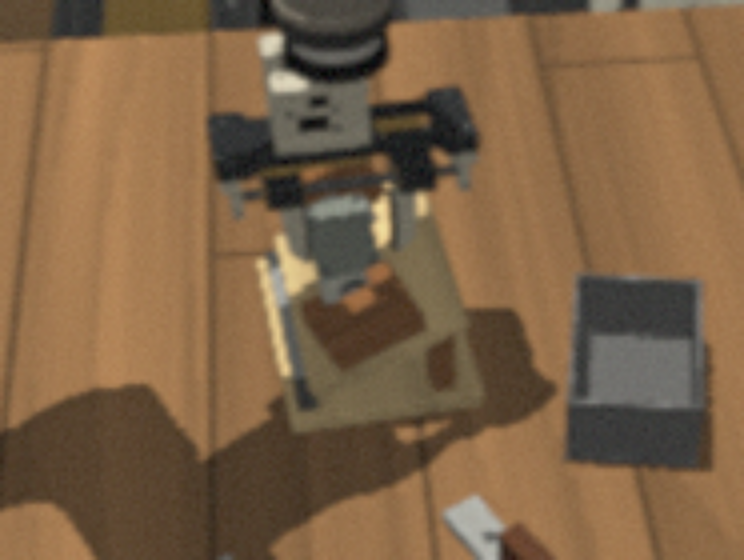

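The box now tilts and leans on the low finger, with the lid at crop (340,235). I'll keep opening, then measure.

```bash
python3 -m handwheel '[0,0,0.5,0,0.72,0,0,0.5,0,0.74,0,0,0.5,0,0.76,0,0,0.5,0,0.79,0,0,0.5,0,0.82,0,0,0.5,0,0.86,0,0,0.5,0,0.9,0,0,0.5,0,0.95]' 4
cat >> h.py <<'E'
def lid(zlo,zhi,off=(.001,.0035,0),ctr=(.5293,.3408,.065),yaw=.106):
    im,d,c=grab('side');P=cloud(d,c)+np.array(off)
    t=np.radians(25);X=np.array([np.cos(yaw)*np.cos(t),np.sin(yaw)*np.cos(t),np.sin(t)]);Y=np.array([-np.sin(yaw),np.cos(yaw),0]);Z=np.cross(X,Y)
    L=(P-np.array(ctr))@np.c_[X,Y,Z]*1000
    return im,L
E
python3 - <<'E'
from h import *
im,L=lid(0,0);np.save('L5.npy',L);h=cv2.cvtColor(im,cv2.COLOR_BGR2HSV)
m=(abs(L[...,0])<35)&(abs(L[...,1])<45)&(L[...,2]>22)&(L[...,2]<55)&(h[...,1]<70)
Q=L[m];print(len(Q),Q.min(0),Q.max(0))
A=np.c_[Q[:,:2],np.ones(len(Q))];k=np.ones(len(Q),bool)
for _ in range(8):
    s=np.linalg.lstsq(A[k],Q[k,2],rcond=None)[0];r=abs(Q[:,2]-A@s);k=r<max(2,np.median(r)*1.5)
print(s,k.sum(),np.percentile(Q[k],[2,98],0).round(1).tolist())
bed=L[(abs(L[...,0])<60)&(abs(L[...,1])<90)&(abs(L[...,2])<5)];print('bed z',np.median(bed[:,2]))
print(robot.observe()['contact_force'],robot.observe()['grip_force'])
E
```

```text
time: 8.95
tool_pos: [0.5221, 0.3419, 0.1062]
tool_rot: [3.141, -0.0, 1.677]
contact_force: [-0.2, -0.6, 0.9]
opening: 0.0854
grip_force: 0.0
325 [-33.35965109 -44.76047428  22.38220098] [21.37626007 44.77277474 53.24103809]
[-1.83748769e-01  5.41113668e-03  3.83981426e+01] 229 [[-25.0, -42.8, 33.8], [20.5, 43.2, 43.8]]
bed z -0.6912043205515801
[ 0.06227871  0.25209775 -0.07692738] 0.0
```

The fingers are clear, but the box is jammed about 10° short of flat, with its low side up. I'll turn 90°, close the fingers and press the low edge of the lid down.

```bash
python3 -m handwheel '[0,0,25,0,1,0,0,40,-0.14,0.5,-8,0,0,-0.145,0,-8,0,0,-0.145,0,-8,0,0,-0.145,0,-8,0,0,-0.145,0,-7,-1,0,-0.145,0,0,-2,0,-0.145,0]' 10
python3 -m handwheel '[0,-1,0,-0.145,0,0,0,-10,-0.145,0,0,0,-15,-0.145,0,0,0,-20,-0.125,0,0,0,0,0,0,0,0,0,0,0]'
python3 -m handwheel '[0,0,-4,0,0,0,0,-4,0,0,0,0,0,0,0]'
```

```text
time: 9.8
tool_pos: [0.4821, 0.339, 0.1712]
tool_rot: [-3.141, 0.0, 0.662]
contact_force: [0.4, -0.0, -0.0]
opening: 0.0404
grip_force: 0.0
time: 10.4
tool_pos: [0.483, 0.3378, 0.1263]
tool_rot: [3.141, 0.0, 0.11]
contact_force: [-0.2, 0.2, -0.2]
opening: 0.0004
grip_force: 0.0
time: 10.7
tool_pos: [0.4829, 0.3378, 0.1179]
tool_rot: [3.141, 0.0, 0.108]
contact_force: [-0.5, -0.1, 0.5]
opening: 0.0006
grip_force: 0.0
```

```bash
python3 -m handwheel '[0,0,-3,0,0,0,0,-3,0,0,0,0,0,0,0]'
python3 -m handwheel '[0,0,-2,0,0,0,0,-2,0,0,0,0,0,0,0]'
python3 -m handwheel '[0,0,-2,0,0,0,0,-2,0,0,0,0,0,0,0]'
python3 -m handwheel '[0,0,-1,0,0,0,0,-1,0,0,0,0,0,0,0]'
```

```text
time: 11.0
tool_pos: [0.4827, 0.3377, 0.1116]
tool_rot: [3.141, 0.001, 0.107]
contact_force: [-0.2, 0.3, -0.0]
opening: 0.0005
grip_force: 0.0
time: 11.3
tool_pos: [0.4829, 0.3377, 0.1078]
tool_rot: [3.141, 0.0, 0.107]
contact_force: [1.2, -0.8, -0.5]
opening: 0.0005
grip_force: 0.0
time: 11.6
tool_pos: [0.4828, 0.3377, 0.1037]
tool_rot: [3.141, 0.001, 0.107]
contact_force: [0.6, 0.1, 0.4]
opening: 0.0004
grip_force: 0.0
time: 11.9
tool_pos: [0.483, 0.3378, 0.102]
tool_rot: [3.141, 0.0, 0.107]
contact_force: [0.3, 0.8, -0.0]
opening: 0.0004
grip_force: 0.1
```

```bash
cat > m.py <<'E'
from h import *
im,L=lid(0,0);h=cv2.cvtColor(im,cv2.COLOR_BGR2HSV)
m=(abs(L[...,0])<35)&(abs(L[...,1])<45)&(L[...,2]>27)&(L[...,2]<55)&(h[...,1]<70)
Q=L[m]
A=np.c_[Q[:,:2],np.ones(len(Q))];k=np.ones(len(Q),bool)
for _ in range(8):
    s=np.linalg.lstsq(A[k],Q[k,2],rcond=None)[0];r=abs(Q[:,2]-A@s);k=r<max(2,np.median(r)*1.5)
print(s,k.sum(),np.percentile(Q[k],[2,98],0).round(1).tolist())
cv2.imwrite('pics/m.png',cv2.resize(im[60:200,150:336],None,fx=4,fy=4))
E
python3 m.py
```

```text
[-3.05544879e-02 -9.13652657e-03  3.50571497e+01] 104 [[-28.3, -43.8, 33.7], [19.1, -0.6, 37.5]]
```

View pics/m.png

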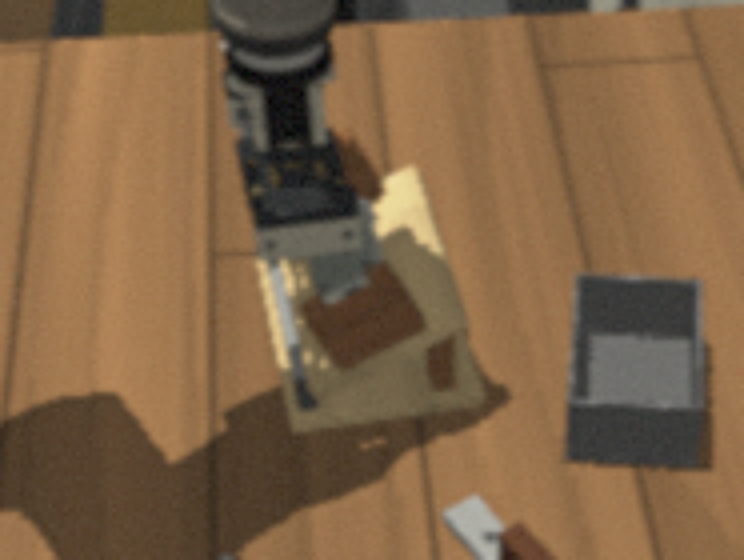

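The box now looks nearly flat (slope 0.03). I'll back off for a clear measurement.

```bash
python3 -m handwheel '[0,0,40,0,0,0,0,40,0.05,0.5,10,-40,20,0.1,1,15,-45,0,0.1,1,15,-45,0,0.1,1,15,-45,0,0,1,15,-30,0,0,1,0,0,0,0,1]' 10
sed -i 's#pics/m.png#pics/m2.png#' m.py; python3 m.py
```

```text
time: 12.75
tool_pos: [0.5546, 0.1289, 0.2021]
tool_rot: [3.14, -0.001, 0.452]
contact_force: [-0.3, 0.8, -0.6]
opening: 0.0522
grip_force: 0.0
[-3.33903758e-03 -1.95475313e-03  3.52749378e+01] 160 [[-28.4, -44.2, 33.5], [11.0, 38.3, 37.2]]
```

View pics/m2.png

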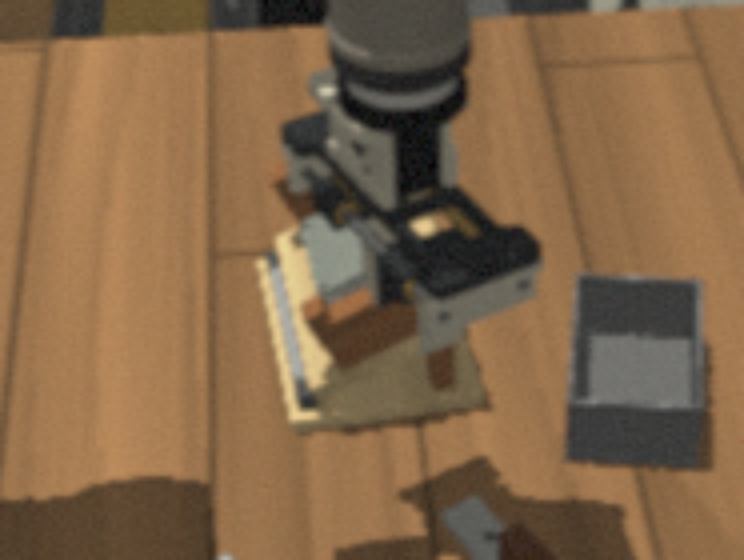

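The box is flat: slope 0.003, about 3 mm downslope against the pegs, in tolerance. Next, the bar at (627,48).

```bash
python3 -m handwheel '[25,-27,-20,0.008,1,25,-27,-40,0,1,22,-27,-40,0,1,0,0,-30,0,1,0,0,-25,0,1,0,0,-16,0,1,0,0,0,0,1,0,0,0,0,1]' 10
python3 -m handwheel '[0,0,0,0,0.6,0,0,0,0,0.6,0,0,0,0,0.6,0,0,0,0,0.6]' 15
```

```text
time: 13.6
tool_pos: [0.6215, 0.0567, 0.0368]
tool_rot: [-3.141, 0.0, 0.466]
contact_force: [-0.4, -1.3, 0.3]
opening: 0.092
grip_force: 0.0
time: 14.0
tool_pos: [0.6226, 0.0552, 0.0377]
tool_rot: [3.14, -0.002, 0.465]
contact_force: [0.9, -3.2, 4.1]
opening: 0.07
grip_force: 15.0
```

```bash
python3 -m handwheel '[0,0,0,0,0.9,0,0,0,0,0.9,0,0,-4,0,0.9,0,0,-3,0,0.9,0,0,0,0,0.6,0,0,0,0,0.6,0,0,0,0,0.6,0,0,0,0,0.6]' 15
python3 -m handwheel '[0,0,10,0,0.6,0,0,20,0,0.6,0,0,30,0,0.6,0,0,40,0,0.6,0,0,40,0,0.6,0,0,20,0,0.6,0,0,0,0,0.6,0,0,0,0,0.6]'
python3 - <<'E'
from h import *
im,d,c=grab('side');cv2.imwrite('pics/b.png',cv2.resize(im[70:300,150:400],None,fx=2.4,fy=2.4))
s=robot.observe();t=np.array(s['tool_pos']);y=s['tool_rot'][2];print(t,s['contact_force'])
P=cloud(d,c).reshape(-1,3)+[.001,.0035,0];w=np.array([np.cos(y),np.sin(y),0]);v=np.array([-np.sin(y),np.cos(y),0])
L=(P-t)@np.c_[w,v,[0,0,1]]*1000
m=(abs(L[:,0])<30)&(abs(L[:,1])<130)&(L[:,2]<0)&(L[:,2]>-45);g=L[m]
top=g[(g[:,2]>-28)&(g[:,2]<-12)]
print(np.percentile(g,[1,99],0).round(1).tolist());print(np.percentile(top,[1,50,99],0).round(1).tolist())
for s in(1,-1):
    q=g[(s*g[:,1]>50)];print(s,len(q),np.percentile(q,[5,50,95],0).round(1).tolist() if len(q) else'')
E
```

```text
time: 14.8
tool_pos: [0.6216, 0.0555, 0.0293]
tool_rot: [-3.142, 0.0, 0.465]
contact_force: [1.3, -1.2, -2.8]
opening: 0.0699
grip_force: 15.0
time: 15.6
tool_pos: [0.6209, 0.0556, 0.1888]
tool_rot: [-3.141, 0.001, 0.465]
contact_force: [-1.2, 0.6, -6.4]
opening: 0.0698
grip_force: 15.0
[0.62051792 0.05558495 0.18771914] [-0.56187547 -0.02206137 -6.26634998]
[[-13.4, -98.8, -28.2], [17.2, 98.3, -0.9]]
[[-13.4, -98.9, -27.3], [-6.5, -43.3, -17.3], [17.3, 98.3, -12.9]]
1 116 [[-13.3, 54.2, -26.3], [-7.1, 81.0, -17.3], [9.0, 98.3, -14.6]]
-1 241 [[-12.1, -98.2, -26.1], [-0.3, -78.4, -17.4], [16.5, -53.5, -14.7]]
```

View pics/b.png

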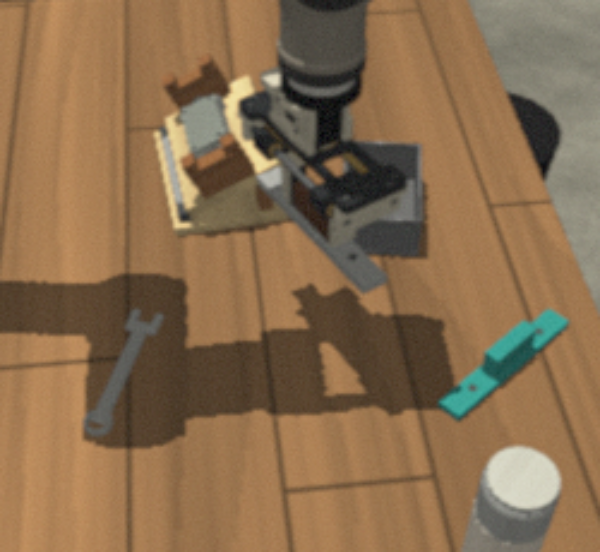

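The bar is level and centred along its length (±98.5 mm). I'll carry it over the jig.

```bash
python3 -m handwheel '[-12,30,6,-0.04,0.6,-12,30,6,-0.04,0.6,-12,30,0,-0.04,0.6,-12,30,0,-0.04,0.6,-12,30,0,-0.04,0.6,-12,30,0,-0.04,0.6,-12,30,0,-0.04,0.6,-12,30,0,-0.04,0.6]' 15
python3 -m handwheel '[-10,25,0,-0.039,0.6,-8,17,0,0,0.6,0,0,0,0,0.6,0,0,0,0,0.6,0,0,0,0,0.6]'
```

```text
time: 16.45
tool_pos: [0.5241, 0.2963, 0.199]
tool_rot: [3.14, 0.005, 0.143]
contact_force: [0.6, -0.2, -5.6]
opening: 0.0701
grip_force: 15.0
time: 16.95
tool_pos: [0.5077, 0.3365, 0.2004]
tool_rot: [3.14, 0.002, 0.105]
contact_force: [0.3, 0.1, -6.1]
opening: 0.0696
grip_force: 15.0
```

```bash
python3 -m handwheel '[-1.5,1.5,-20,0,0.6,0,0,-20,0,0.6,0,0,-8,0,0.6,0,0,-4,0,0.6,0,0,0,0,0.6,0,0,0,0,0.6]' 15
cat > b.py <<'E'
from h import *
import sys
im,L=lid(0,0);h=cv2.cvtColor(im,cv2.COLOR_BGR2HSV)
cv2.imwrite('pics/'+sys.argv[1],cv2.resize(im[60:200,150:336],None,fx=4,fy=4))
m=(abs(L[...,0])<40)&(abs(L[...,1])<125)&(abs(L[...,1])>70)&(L[...,2]>40)&(L[...,2]<100)&(h[...,1]<75);
for s in(1,-1):
    Q=L[m&(s*L[...,1]>0)]; print(s,len(Q),np.percentile(Q,[3,50,97],0).round(1).tolist() if len(Q)>3 else '')
Q=L[m]
if len(Q)>10:
    A=np.c_[Q[:,:2],np.ones(len(Q))];k=np.ones(len(Q),bool)
    for _ in range(8): s=np.linalg.lstsq(A[k],Q[k,2],rcond=None)[0];r=abs(Q[:,2]-A@s);k=r<max(2,np.median(r)*1.5)
    print(s,k.sum(),np.percentile(Q[k],[2,98],0).round(1).tolist())
s=robot.observe();print(s['tool_pos'],s['contact_force'])
E
python3 b.py b1.png
```

```text
time: 17.55
tool_pos: [0.5052, 0.3378, 0.1523]
tool_rot: [3.141, 0.002, 0.105]
contact_force: [-11.4, -6.8, 14.2]
opening: 0.0698
grip_force: 24.3
1 0 
-1 111 [[-5.4, -101.0, 59.2], [8.3, -89.1, 72.7], [22.8, -71.3, 79.7]]
[-2.79537001e-01  5.72044339e-02  8.17574910e+01] 72 [[-5.0, -101.9, 68.8], [22.5, -71.2, 79.4]]
[0.50521121 0.33776348 0.15234649] [-11.80109144  -5.87208478  15.49970122]
```

View pics/b1.png

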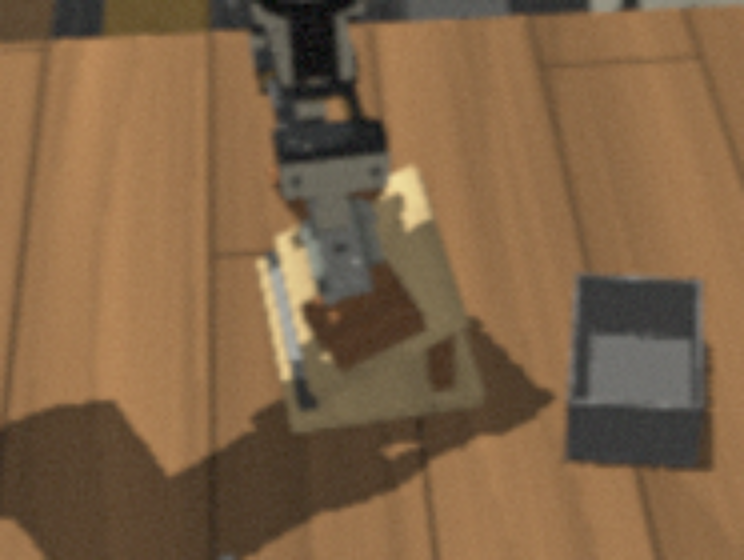

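The bar caught the upper lip at about crop (360,235), because vertical descent drifts it downslope relative to the bed. I'll back off and approach along the bed normal.

```bash
python3 -m handwheel '[0,0,10,0,0.6,0,0,10,0,0.6,0,0,0,0,0.6,0,0,0,0,0.6,0,0,0,0,0.6]' 15
sed -i 's/L\[...,2\]<100/L[...,2]<120/;s/abs(L\[...,0\])<40/abs(L[...,0])<60/' b.py; python3 b.py b2.png
python3 - <<'E'
from h import *
im,d,c=grab('top');P=cloud(d,c)+np.array([0,-.003,0]);h=cv2.cvtColor(im,cv2.COLOR_BGR2HSV)
ctr=np.array([.5293,.3408,.065]);yaw=.106
R=np.array([[np.cos(yaw),-np.sin(yaw),0],[np.sin(yaw),np.cos(yaw),0],[0,0,1]])
L=(P-ctr)@R*1000
for s in(1,-1):
    Q=L[(abs(L[...,0]+25)<40)&(s*L[...,1]>72)&(s*L[...,1]<110)&(L[...,2]>45)&(h[...,1]<75)]
    print(s,len(Q),np.percentile(Q,[3,50,97],0).round(1).tolist() if len(Q)>3 else '')
E
```

```text
time: 18.1
tool_pos: [0.5061, 0.3388, 0.1689]
tool_rot: [3.141, 0.001, 0.106]
contact_force: [-0.1, -0.6, -6.2]
opening: 0.0696
grip_force: 22.1
1 0 
-1 108 [[2.8, -99.1, 59.2], [17.1, -89.9, 87.3], [30.5, -71.4, 93.9]]
[-2.56366630e-01  2.96869734e-02  9.59605347e+01] 70 [[3.8, -98.7, 84.5], [30.9, -70.9, 93.5]]
[0.50603084 0.33882266 0.16885133] [ 0.38166657  0.02519293 -5.34196795]
1 0 
-1 691 [[-60.8, -97.9, 86.9], [-27.4, -82.9, 198.5], [7.2, -72.5, 439.9]]
```

The bar has pivoted about 10° in the grip, which helps. I'll shift it down the slope by 16 mm, then go in along the normal.

```bash
python3 -m handwheel '[-7,-0.5,-3,0,0.6,-7.5,-1,-3.5,0,0.6,0,0,0,0,0.6,4,0.5,-8.5,0,0.6,4,0.5,-8.5,0,0.6,0,0,0,0,0.6,0,0,0,0,0.6]' 15
python3 b.py b3.png
```

```text
time: 18.9
tool_pos: [0.4998, 0.3384, 0.1454]
tool_rot: [3.141, 0.001, 0.105]
contact_force: [0.1, -0.7, -5.9]
opening: 0.0701
grip_force: 21.9
1 0 
-1 105 [[-12.1, -99.5, 57.3], [2.7, -88.2, 69.0], [20.0, -71.5, 75.9]]
[-2.53447798e-01  6.34551576e-02  7.63113012e+01] 67 [[-12.0, -99.5, 66.0], [14.6, -71.2, 75.1]]
[0.49986363 0.33847966 0.14579183] [ 0.55340141 -0.00923151 -4.62699086]
```

```bash
python3 -m handwheel '[1.5,0,-3,0,0.6,1.5,0,-3,0,0.6,0,0,0,0,0.6,0,0,0,0,0.6]' 15
python3 -m handwheel '[0.4,0,-1,0,0.6,0,0,0,0,0.6]'
python3 -m handwheel '[0.4,0,-1,0,0.6,0,0,0,0,0.6]'
python3 -m handwheel '[0.4,0,-1,0,0.6,0,0,0,0,0.6]'
```

```text
time: 19.35
tool_pos: [0.5027, 0.3385, 0.14]
tool_rot: [3.141, 0.0, 0.106]
contact_force: [-0.7, 0.1, -5.9]
opening: 0.0699
grip_force: 21.9
time: 19.55
tool_pos: [0.5031, 0.3385, 0.139]
tool_rot: [3.141, -0.0, 0.106]
contact_force: [0.2, 0.4, -4.8]
opening: 0.0701
grip_force: 21.9
time: 19.75
tool_pos: [0.5035, 0.3385, 0.138]
tool_rot: [3.141, 0.0, 0.106]
contact_force: [-0.2, 1.2, -5.2]
opening: 0.0697
grip_force: 21.9
time: 19.95
tool_pos: [0.504, 0.3386, 0.137]
tool_rot: [3.142, -0.0, 0.106]
contact_force: [0.4, 0.0, -5.1]
opening: 0.0697
grip_force: 21.9
```

```bash
python3 -m handwheel '[0.4,0,-1,0,0.6,0,0,0,0,0.6]' 10
python3 -m handwheel '[0.4,0,-1,0,0.6,0,0,0,0,0.6]'
python3 -m handwheel '[0.4,0,-1,0,0.6,0,0,0,0,0.6]'; python3 b.py b4.png
```

```text
time: 20.15
tool_pos: [0.5041, 0.3386, 0.1368]
tool_rot: [-3.141, 0.0, 0.106]
contact_force: [-3.9, -1.1, 3.0]
opening: 0.0698
grip_force: 15.6
time: 20.35
tool_pos: [0.5042, 0.3386, 0.1367]
tool_rot: [-3.141, 0.0, 0.106]
contact_force: [-8.7, -3.1, 10.2]
opening: 0.0701
grip_force: 15.7
time: 20.55
tool_pos: [0.5042, 0.3386, 0.1366]
tool_rot: [-3.141, 0.0, 0.106]
contact_force: [-10.4, -3.2, 15.4]
opening: 0.0699
grip_force: 15.9
1 0 
-1 121 [[-11.4, -99.5, 45.1], [4.3, -87.5, 59.7], [57.0, -72.1, 118.6]]
[ 0.73752142  0.3052345  88.05024478] 87 [[-12.6, -100.2, 48.6], [58.5, -72.0, 114.5]]
[0.50420903 0.33864584 0.13664667] [-10.84771842  -4.27449392  15.81806637]
```

This is floor contact: the force lies along the bed normal. I'll ease off and let go slowly.

```bash
python3 -m handwheel '[-0.8,0,2,0,0.6,0,0,0,0,0.6,0,0,0,0,0.6,0,0,0,0,0.77,0,0,0,0,0.78,0,0,0,0,0.8,0,0,0,0,0.85,0,0,0,0,0.9]' 3
python3 b.py b5.png
```

```text
time: 21.4
tool_pos: [0.5045, 0.3385, 0.136]
tool_rot: [3.142, -0.0, 0.106]
contact_force: [0.1, -0.7, 0.8]
opening: 0.0807
grip_force: 0.4
1 0 
-1 130 [[-16.6, -99.1, 43.5], [1.8, -86.3, 56.9], [57.1, -71.5, 119.1]]
[ 0.85710361  0.39884387 93.4083821 ] 85 [[-15.7, -99.1, 45.4], [58.4, -70.8, 114.9]]
[0.50443123 0.33854487 0.1359853 ] [ 0.45996759 -1.11065496  0.9020453 ]
```

```bash
python3 -m handwheel '[0,0,0,0,1,0,0,0,0,1,0,0,10,0,1,0,0,30,0,1,0,0,40,0,1,-40,0,30,0,1,-40,-40,0,0,1,-30,-40,0,0,1]'
python3 -m handwheel '[-20,-40,0,0,1,0,-40,0,0,1,0,-40,0,0,1,0,-30,0,0,1,0,0,0,0,1]'
python3 b.py b6.png; python3 - <<'E'
from h import *
im,L=lid(0,0);h=cv2.cvtColor(im,cv2.COLOR_BGR2HSV)
g=L[(abs(L[...,0])<25)&(abs(L[...,1])<45)&(L[...,2]>85)&(L[...,2]<100)];print('grip top',len(g),np.percentile(g,[3,50,97],0).round(1).tolist())
q=L[(abs(L[...,0])<25)&(abs(L[...,1])<106)&(L[...,2]>52)&(L[...,2]<64)&(h[...,1]<75)];print('steel',len(q),np.percentile(q,[1,50,99],0).round(1).tolist())
A=np.c_[q[:,:2],np.ones(len(q))];print(np.linalg.lstsq(A,q[:,2],rcond=None)[0])
b=L[(abs(L[...,0])<40)&(abs(L[...,1])<45)&(L[...,2]>32)&(L[...,2]<40)&(h[...,1]<75)];print('box',len(b),np.percentile(b,[2,50,98],0).round(1).tolist())
E
```

```text
time: 22.25
tool_pos: [0.3977, 0.2632, 0.2475]
tool_rot: [-3.141, -0.003, 0.108]
contact_force: [0.4, -0.9, -0.7]
opening: 0.0917
grip_force: 0.0
time: 22.75
tool_pos: [0.3791, 0.1106, 0.247]
tool_rot: [3.14, -0.001, 0.102]
contact_force: [-0.4, -0.6, -0.1]
opening: 0.0919
grip_force: 0.0
1 44 [[-17.2, 74.2, 44.4], [1.7, 89.0, 56.8], [11.4, 101.1, 59.3]]
-1 108 [[-17.5, -100.2, 43.6], [-1.7, -90.3, 56.6], [12.2, -70.8, 59.8]]
[-5.58841392e-02 -1.38791945e-04  5.68470830e+01] 95 [[-17.5, -99.9, 54.0], [10.9, 100.2, 59.4]]
[0.37923535 0.11198198 0.2469296 ] [ 0.20392144  0.97689233 -0.54155351]
grip top 107 [[-12.3, -34.2, 85.3], [-2.4, -3.7, 90.7], [6.0, 34.1, 93.5]]
steel 271 [[-18.5, -98.8, 52.7], [1.7, -42.0, 56.9], [11.4, 101.0, 60.5]]
[-7.37105583e-03  1.25732067e-03  5.68543566e+01]
box 81 [[-28.8, -40.2, 32.5], [12.7, -4.6, 35.3], [19.6, 42.1, 38.0]]
```

View pics/b6.png

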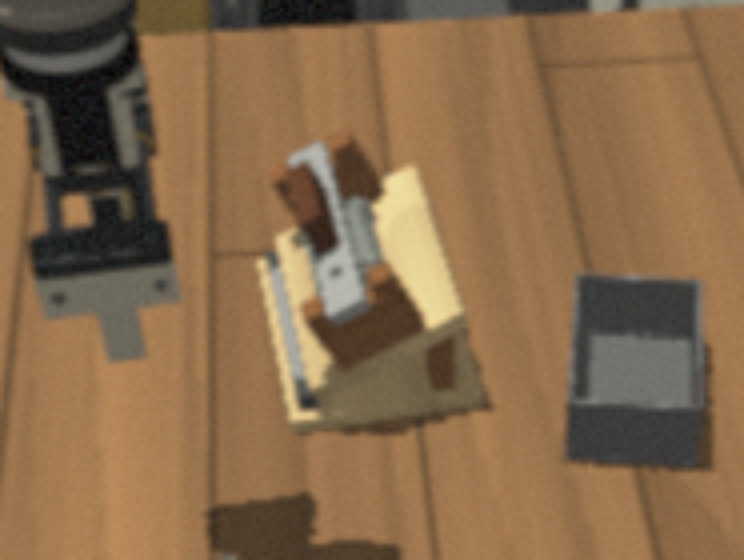

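The bar sits in both notches, centred in y, at about x -3 mm. I'll check flatness with averaged frames before handing in.

```bash
python3 - <<'E'
from h import *
Ls=[];
for _ in range(6): im,L=lid(0,0);Ls.append(L)
L=np.median(Ls,0);h=cv2.cvtColor(im,cv2.COLOR_BGR2HSV)
def fit(m,n):
    q=L[cv2.erode(m.astype(np.uint8),np.ones((2,2)))>0];A=np.c_[q[:,:2],np.ones(len(q))];k=np.ones(len(q),bool)
    for _ in range(5): s=np.linalg.lstsq(A[k],q[k,2],rcond=None)[0];k=abs(q[:,2]-A@s)<1.5
    print(n,k.sum(),s.round(4),np.percentile(q[k],[1,99],0).round(1).tolist())
fit((abs(L[...,0])<25)&(abs(L[...,1])<106)&(abs(L[...,1])>38)&(L[...,2]>53)&(L[...,2]<62)&(h[...,1]<75),'steel')
fit((abs(L[...,0])<20)&(abs(L[...,1])<38)&(L[...,2]>84)&(L[...,2]<98),'grip')
fit((abs(L[...,0])<35)&(abs(L[...,1])<46)&(L[...,2]>31)&(L[...,2]<42)&(h[...,1]<75),'box')
fit((abs(L[...,0])<65)&(abs(L[...,1])<95)&(abs(L[...,2])<4),'bed')
E
```

```text
steel 134 [-1.57000e-02 -7.00000e-04  5.71633e+01] [[-14.9, -97.3, 55.8], [11.0, 92.9, 58.6]]
grip 68 [-5.43000e-02 -8.20000e-03  9.09398e+01] [[-10.1, -32.6, 89.6], [5.8, 29.4, 92.1]]
box 45 [ 7.86000e-02 -1.49000e-02  3.39895e+01] [[10.7, -41.4, 33.7], [19.5, 36.3, 36.6]]
bed 559 [ 1.500e-03  1.000e-04 -8.389e-01] [[-61.2, -92.5, -2.2], [63.1, 86.1, 0.6]]
```

```bash
python3 -c "
from cell import robot
print(robot.hand_in())"
```

```text
the job is handed in; nothing more can be done
None
```

The job is handed in at about 23 s of robot time, with no verdict returned: by camera, the box lies flat between the pegs and the bar rests fully down in both notches, each about 3 mm downslope of centre; I did not re-measure the can, wrench and bin.

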